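# Swing the drip tray to the pot to be watered

### The job

Of the three small glass pots, the one with the wooden plant marker standing in it is to be watered next. Swing the flat wooden drip tray round on its steel pin until its saucer end points straight at that pot and leave it there, still flat on the table and on its pin. Leave all three pots standing where they are.

Things in the scene. Friction and masses are not known exactly. Their poses are not given: they have to be found in the camera images.
- drip_tray: Loose wooden tray, 0.25 kg, on the table: arm 60 mm wide, 12 mm thick, ending in a saucer. Origin: its hole's centre, underside, where a fixed steel pin (12 mm wide, 43 mm high) stands in the hole. Own x runs along the arm to the saucer, z up. Straight sides at y = +-30 mm, x -28 to 138 mm; saucer centre x 180 mm, 90 mm across, 15 mm high. Turns freely on the pin; friction holds it where left.
- pot_marked: The pot to be watered: loose glass pot, 70 mm wide, 60 mm high, with a rosette plant in cork and a pale wooden plant marker (thin stick, square 46 mm tilted head, top 155 mm up) standing in it. Origin: centre of its underside. The three pots stand in an arc 300 to 330 mm from the pin, about 55 degrees apart, in any order, clear of the saucer's swing (radius 225 mm).
- pot_b: Another loose glass pot of the same size with the same rosette plant but without a marker, about 80 mm high with its plant. Leave it alone. The origin is the centre of its underside.
- pot_c: Another loose glass pot of the same size with a ball-shaped cactus and no marker, about 80 mm high with its plant. Leave it alone. The origin is the centre of its underside.
There are look-alikes about, which are no part of the job. What is shaped like the pot_marked but blue is not meant.

How it is judged:
By the outcome, as a careful person would: the job done as asked, in the order asked, and still so for the second after the job is handed in, with the robot touching nothing.
It also fails if it takes over 38 s, if anything falls off the work surface, if the arm or the gripper's body presses on something with over 40 N, if the wrist force passes 120 N, or if a joint passes its speed limit or range.

### The arm

A 7-joint arm with a two-finger parallel gripper is mounted at the origin on the work surface. World frame = base frame: x ahead of the robot, y to its left, z up, the work surface at z = 0. Lengths are in m, angles in rad, forces in N, time in s.
With the tool pointing down it reaches from about 0.35 to 0.9 m from the base axis. Payload 19.9 kg.
Tool frame: the origin (TCP) lies between the finger pads; the fingertips stand 22 mm ahead of it and the grasp point (between the pads) lies 3 mm ahead of it; z points along the fingers, y is the line along which they close (so a half turn about z gives the same grasp; the last joint's range is limited). The gripper opens to 94 mm and grips with 3 to 60 N. Pads are 16 mm wide; open, the fingers measure 119 mm over their backs; the gripper's body (75 mm by 177 mm) begins 78 mm behind the grasp point.
Start: joints at [-0.042, 0.417, -0.01, 1.614, 0.005, 1.111, -0.053], TCP at [0.625, 0, 0.227] pointing down, gripper open.
Joint ranges: [-2.81, 2.81], [-0.39, 2.02], [-1.27, 1.25], [0.06, 2.57], [-1.19, 4.33], [0.19, 2], [-2.82, 2.82]. Speed limits (rad/s): [1.89, 1.89, 2.39, 2.39, 3.01, 3.01, 3.01].

### API

Orientations are given as a unit quaternion [x, y, z, w].
In Python, from cell import ctrl gives the robot as it stands.
- The arm moves only by the tool servo_tool, never from a script. Its arguments are lists of equal length, an entry for each row: "hand": the closure, from 0 (fully open) to 1 (shut); "dp": the shift along the tool's x, y, z in m, a list of three; "turn": the turn, a rotation vector about the tool's x, y, z in rad, a list of three. In form: {"hand": [hand, ...], "dp": [[tx, ty, tz], ...], "turn": [[wx, wy, wz], ...]}. A call has 1 to 20 rows; each row shifts and turns the commanded pose from where the row before left it, along the tool's axes as they then stand; what a row does not reach is not made up. A row lasts 1/12 s, in which the tool goes at most 41.7 mm and 7.16 degrees, less where a joint would pass 70% of its speed; a pose out of reach is approached as far as the arm can. A call is refused whole if a number of a shift passes 0.0417 or a number of a turn 0.125, either way. A call with a gripper value outside its range is refused whole. The fingers move at their own pace and stop on an object; "newtons" is the grip in N (left out, the last holds). Time passes only in rows, so rows that do not move let the fingers close. It gives the time, the measured TCP pose, the force, the opening and the grip force at its end, in the units of the state.
- ctrl.get_obs(): the state, without advancing time (a new reading comes with each control period).
- ctrl.snapshot(name): name is "scene" or "side" or "wrist"; returns a dict with "color" (480x640x3 uint8, red, green, blue), "depth" (480x640 float32, m along the optical axis (not along the pixel's ray), 0 where there is no reading), "fx", "fy", "cx", "cy" (pixels), "D" ([k1, k2, p1, p2, k3] as OpenCV has them; the pictures are not rectified), "camera_from_world" (4x4, takes a point from world to camera coordinates). Camera axes: x right, y up, looking along -z (the intrinsics and any distortion apply to the point x, -y, -z); pixel columns grow to the right and rows downward; lengths in m; the calibration is good to about 2 mm. A picture is of the moment at which its call begins.
- ctrl.hand_in(): hands the job in; it is judged then, once.
The state is a dict: "time_s": time; "joint_pos": joint angles; "joint_velocities": joint speeds; "tau": joint torques, N m; "eef_pos": TCP position; "tcp_rot": TCP orientation; "contact_force": force on the tool from outside, world axes, zero at the start; "wrist_torque": the same for the moment, N m; "grip_width": finger opening in m; "grip_force": force on a finger pad.
Only numpy, scipy, OpenCV 4.12 (cv2) and the standard library are available. Lean on these libraries where they do the work, as an engineer would, in place of code of your own. Each camera call takes 0.05 s, during which the arm holds its last target. There are 200 camera calls.

## Working session

There is one attempt and no reset: what is moved stays moved. The work goes in short steps, Python scripts to look and compute and a tool call to move; the robot and the scene stay as the last step left them, time stands still between calls to the robot, and variables do not carry over. Pictures are saved under pics/ and viewed, at most 10 in all, crops included, and the job is handed in when it is done.

Besides the shell and the picture viewer there is one more tool, called after "Request:" as name(argument=value, ...), one argument or row to a line, values as JSON. servo_tool: Moves the arm, as the interface text tells. Its arguments: {"type":"object","properties":{"hand":{"type":"array"},"dp":{"type":"array"},"turn":{"type":"array"},"newtons":{"type":"number"}},"required":["hand","dp","turn"]}

```bash
mkdir -p pics; cat > h.py <<'E'
import numpy as np, cv2
from cell import ctrl
def snap(n):
    s=ctrl.snapshot(n); s['n']=n; return s
def save(s,f): cv2.imwrite('pics/'+f,s['color'][...,::-1])
def ray(s,u,v):
    K=np.array([[s['fx'],0,s['cx']],[0,s['fy'],s['cy']],[0,0,1]])
    p=cv2.undistortPoints(np.array([[[u,v]]],float),K,np.array(s['D'],float))[0,0]
    T=np.linalg.inv(np.array(s['camera_from_world']))
    return T[:3,3],T[:3,:3]@np.array([p[0],-p[1],-1.])
def plane(s,u,v,z):
    o,d=ray(s,u,v); return o+d*(z-o[2])/d[2]
def dep(s,u,v):
    o,d=ray(s,u,v); return o+d*s['depth'][int(v),int(u)]
E
python3 - <<'E'
from h import *
a=[snap(n) for n in('scene','side')]
for s in a:
    save(s,s['n']+'0.png'); np.savez(s['n']+'0.npz',**{k:v for k,v in s.items()})
    print(s['n'],ray(s,320,240))
print(ctrl.get_obs())
E
```

```text
scene (array([1.36087388, 0.3328778 , 0.72951044]), array([-0.72159323, -0.27071882, -0.63743198]))
side (array([0.09786825, 0.68358618, 0.64836659]), array([ 0.51521797, -0.63576079, -0.57482166]))
{'time_s': 0.1, 'joint_pos': array([-0.04150361,  0.41788123, -0.01029816,  1.61410856,  0.00473343,
        1.11069078, -0.05301115]), 'joint_velocities': array([ 0.0026623 ,  0.00079719, -0.00065211, -0.00047904, -0.00062548,
        0.00073387,  0.00091255]), 'tau': array([ 7.74739638e-04, -8.52578259e+01,  6.39427956e-01, -4.26696110e+01,
       -4.89651540e-02,  1.64374465e-02, -7.34272044e-05]), 'eef_pos': array([ 6.24689926e-01, -1.90427874e-05,  2.26910765e-01]), 'tcp_rot': array([ 7.07102841e-01,  7.07110521e-01, -4.15532901e-04, -3.33475186e-04]), 'contact_force': array([-0.19051477,  0.55655394,  0.50787511]), 'wrist_torque': array([-0.03292625, -0.02421518, -0.00512909]), 'grip_force': 0.0, 'grip_width': 0.09389961652806827}
```

View pics/scene0.png

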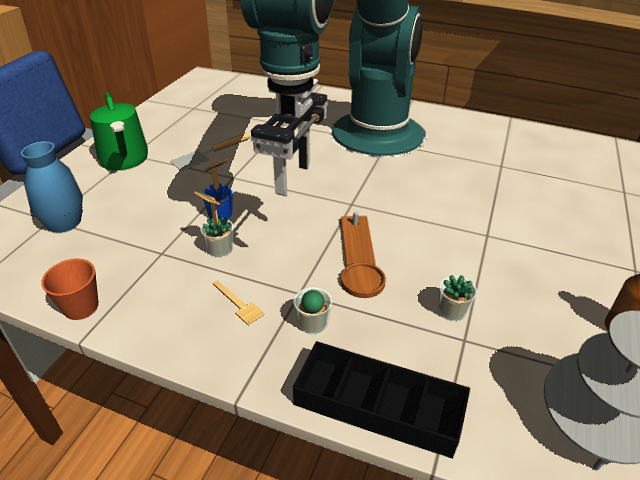

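View pics/side0.png

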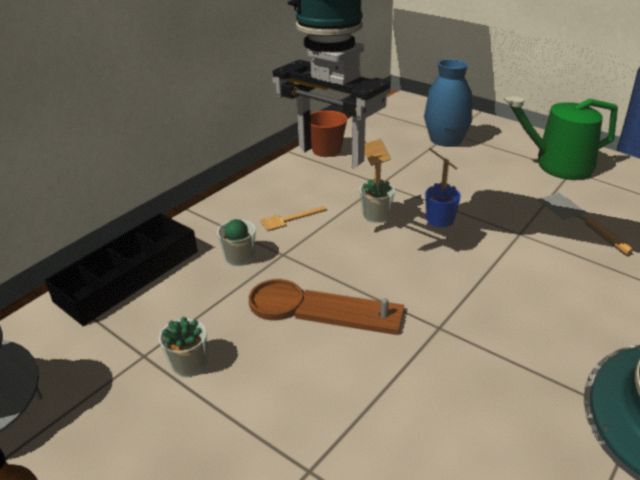

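The scene view shows three glass pots: rosette with marker at (218,238), cactus at (313,308) and plain rosette at (457,297). There is also a blue pot with a marker at (217,203). The pin is at (355,217) and the saucer at (363,279). In the side view the marked pot is at (377,202), the blue one at (442,205), the cactus at (238,242), the plain rosette at (185,345), the pin at (384,308) and the saucer at (276,298).

The candidates with markers are the clear pot at (218,238) and the blue one at (217,203). The clear glass one fits, and the crop should confirm it.

```bash
python3 - <<'E'
from h import *
S={n:dict(np.load(n+'0.npz',allow_pickle=True)) for n in('scene','side')}
for s in S.values():
    for k in('fx','fy','cx','cy'): s[k]=float(s[k])
a=S['scene']['color'][150:270,160:280]; b=S['side']['color'][130:250,340:480]
im=np.hstack([cv2.resize(a,None,fx=3,fy=3,interpolation=2),cv2.resize(b,None,fx=3,fy=3,interpolation=2)])
cv2.imwrite('pics/crop0.png',im[...,::-1])
for n,pts in dict(scene=dict(marked=(218,238),blue=(217,203),cactus=(313,312),ros=(457,300)),side=dict(marked=(377,202),blue=(442,207),cactus=(238,242),ros=(186,348))).items():
    for k,p in pts.items(): print(n,k,plane(S[n],*p,.03).round(3))
print('pin',plane(S['scene'],355,214,.043),plane(S['side'],384,300,.043))
for n,s in S.items():
    h=cv2.cvtColor(s['color'],cv2.COLOR_RGB2HSV)
    m=cv2.inRange(h,(5,120,60),(16,255,220)); m[:200]=0; m[:,:230]=0; m[340:]=0; m[:,420:]=0
    nn,l,st,c=cv2.connectedComponentsWithStats(m); i=1+np.argmax(st[1:,4]); print(n,st[i])
    v,u=np.where(l==i)
    P=np.array([plane(s,x,y,.012)[:2] for x,y in zip(u,v)])
    mu=P.mean(0); w=np.linalg.svd(P-mu,full_matrices=False)[2][0]; t=(P-mu)@w; print(mu,w,t.min(),t.max(),np.degrees(np.arctan2(w[1],w[0])), mu+w*t.min(),mu+w*t.max())
E
```

```text
scene marked [ 0.643 -0.169  0.03 ]
scene blue [ 0.531 -0.236  0.03 ]
scene cactus [0.766 0.098 0.03 ]
scene ros [0.639 0.338 0.03 ]
side marked [ 0.642 -0.17   0.03 ]
side blue [ 0.529 -0.231  0.03 ]
side cactus [0.768 0.093 0.03 ]
side ros [0.64  0.332 0.03 ]
pin [0.47055731 0.0809932  0.043     ] [0.46123589 0.08195014 0.043     ]
scene [ 341  216   45   82 2480]
[0.57518325 0.12695467] [0.91631968 0.40044756] -0.14887074538021797 0.11116984537946137 23.60616063072384 [0.43877006 0.06733974] [0.67705037 0.17147236]
side [ 249  279  155   55 4596]
[0.55132053 0.12474706] [-0.92797996 -0.37263012] -0.12497088265640507 0.12897810166567944 -158.12208497292156 [0.667291   0.17131497] [0.43163143 0.07668593]
```

View pics/crop0.png

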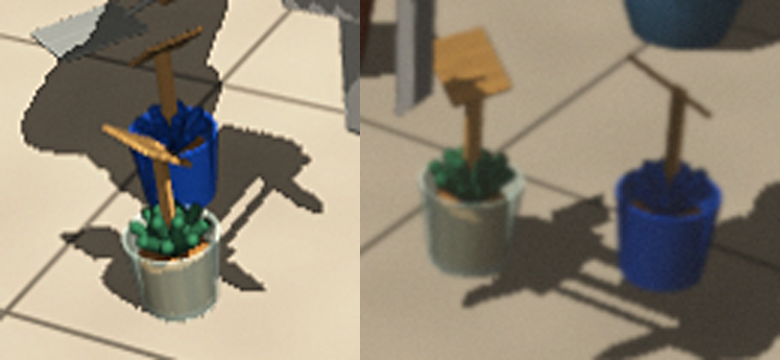

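The left pot in both crop views is clear glass with a green rosette and an upright wooden marker, so that is the pot meant. The blue one is the decoy. The distances from the pin (0.464, 0.082) agree with the spec: marked 308 mm, cactus 303 mm, rosette 308 mm, at -54.6°, 2.5° and 55°. The tray lies at about 22.6°. I'll straddle the arm with the fingers and swing it.

Request:
servo_tool(
  hand=[0,0,0,0,0,0,0,0,0,0,0,0,0,0,0,0,0,0,0,0],
  dp=[
    [0.0305,-0.016,0],
    [0.0305,-0.016,0],
    [0.0305,-0.016,0],
    [0.0305,-0.016,0],
    [0,0,0],
    [0,0,0],
    [0,0,0],
    [0,0,0],
    [0,0,0],
    [0,0,0],
    [0,0,0],
    [0,0,0],
    [0,0,0],
    [0,0,0],
    [0,0,0],
    [0,0,0],
    [0,0,0],
    [0,0,0],
    [0,0,0],
    [0,0,0],
  ],
  turn=[
    [0,0,0],
    [0,0,0],
    [0,0,0],
    [0,0,0],
    [0,0,-0.1228],
    [0,0,-0.1228],
    [0,0,-0.1228],
    [0,0,-0.1228],
    [0,0,-0.1228],
    [0,0,-0.1228],
    [0,0,-0.1228],
    [0,0,-0.1228],
    [0,0,-0.1228],
    [0,0,-0.1228],
    [0,0,-0.1228],
    [0,0,-0.1228],
    [0,0,-0.1228],
    [0,0,-0.1228],
    [0,0,-0.1228],
    [0,0,-0.1228],
  ],
)

```text
time_s: 1.77
eef_pos: [0.5608, 0.1219, 0.2271]
tcp_rot: [-0.199, 0.98, -0.0, -0.0]
contact_force: [0.1, -0.0, -0.2]
grip_width: 0.0942
grip_force: 0.0
```

```bash
python3 - <<'E'
from h import *
from scipy.spatial.transform import Rotation as R
s=snap('wrist'); save(s,'wrist1.png')
o=ctrl.get_obs(); M=R.from_quat(o['tcp_rot']).as_matrix()
print(o['time_s'],o['eef_pos'],M.round(3).tolist(),np.degrees(np.arctan2(M[1,0],M[0,0])),o['joint_pos'])
h=cv2.cvtColor(s['color'],cv2.COLOR_RGB2HSV)
m=cv2.inRange(h,(5,120,60),(16,255,220))
n,l,st,c=cv2.connectedComponentsWithStats(m); i=1+np.argmax(st[1:,4]); print(st[i],c[i])
E
```

```text
1.8167 [0.56084313 0.1218872  0.2271073 ] [[-0.917, -0.399, -0.001], [-0.399, 0.917, -0.0], [0.001, 0.0, -1.0]] -156.5056750157738 [ 0.05306921  0.35333353 -0.40109165  1.73320077  0.15325916  1.08660253
  1.58336769]
[  275    43    93   280 18396] [317.89981518 184.34235703]
```

View pics/wrist1.png

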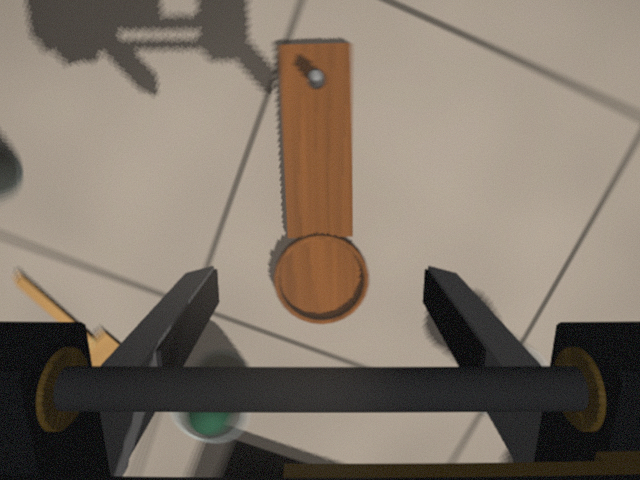

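The wrist view shows the tray centred between the fingers, with the pin top at (316,76), the saucer centre at (321,278) and the arm running almost straight down the image.

```bash
python3 - <<'E'
from h import *
s=snap('wrist')
h=cv2.cvtColor(s['color'],cv2.COLOR_RGB2HSV)
m=cv2.inRange(h,(5,120,60),(16,255,220))
p=plane(s,316,76,.043)[:2]; q=plane(s,321,278,.015)[:2]
d=q-p; print('pin',p,'sauc',q,np.hypot(*d),np.degrees(np.arctan2(d[1],d[0])))
A=[]
for r in range(100,220,10):
    c=np.where(m[r])[0]; c=c[(c>265)&(c<370)]
    a,b=plane(s,c.min(),r,.012),plane(s,c.max(),r,.012); A.append(((a+b)/2)[:2])
    if r%40==20: print(c.min(),c.max(),np.linalg.norm(a-b))
A=np.array(A); e=A[-1]-A[0]; print('mid',A[0],A[-1],np.degrees(np.arctan2(e[1],e[0])))
E
```

```text
pin [0.46471101 0.07576929] sauc [0.62457431 0.14968869] 0.17612595881412796 24.81541263817682
285 354 0.058706933633372954
286 353 0.05826993065815176
286 352 0.05872776397776501
mid [0.47851552 0.08462614] [0.56627464 0.12229932] 23.232850004500897
```

Request:
servo_tool(
  hand=[0,0,0,0,0,0,0,0.2,0.4,0.5,0.5,0.5,0.5,0.5],
  dp=[
    [0,0,0.035],
    [0,0,0.035],
    [0,0,0.035],
    [0,0,0.035],
    [0,0,0.035],
    [0,0,0.02],
    [0,0,0.006],
    [0,0,0],
    [0,0,0],
    [0,0,0],
    [0,0,0],
    [0,0,0],
    [0,0,0],
    [0,0,0],
  ],
  turn=[
    [0,0,0],
    [0,0,0],
    [0,0,0],
    [0,0,0],
    [0,0,0],
    [0,0,0],
    [0,0,0],
    [0,0,0],
    [0,0,0],
    [0,0,0],
    [0,0,0],
    [0,0,0],
    [0,0,0],
    [0,0,0],
  ],
  newtons=4,
)

```text
time_s: 3.03
eef_pos: [0.5616, 0.1219, 0.0272]
tcp_rot: [-0.196, 0.981, -0.0, 0.001]
contact_force: [0.3, -0.3, 5.5]
grip_width: 0.06
grip_force: 4.0
```

Request:
servo_tool(
  hand=[0.5,0.5,0.5,0.5,0.5,0.5,0.5,0.5,0.5,0.5,0.5,0.5,0.5,0.5,0.5,0.5,0.5,0.5,0.5,0.5],
  dp=[
    [6e-05,-0.0036,0],
    [6e-05,-0.0036,0],
    [6e-05,-0.0036,0],
    [6e-05,-0.0036,0],
    [6e-05,-0.0036,0],
    [6e-05,-0.0036,0],
    [6e-05,-0.0036,0],
    [6e-05,-0.0036,0],
    [6e-05,-0.0036,0],
    [6e-05,-0.0036,0],
    [6e-05,-0.0036,0],
    [6e-05,-0.0036,0],
    [6e-05,-0.0036,0],
    [6e-05,-0.0036,0],
    [6e-05,-0.0036,0],
    [6e-05,-0.0036,0],
    [6e-05,-0.0036,0],
    [6e-05,-0.0036,0],
    [6e-05,-0.0036,0],
    [6e-05,-0.0036,0],
  ],
  turn=[
    [0,0,0.034],
    [0,0,0.034],
    [0,0,0.034],
    [0,0,0.034],
    [0,0,0.034],
    [0,0,0.034],
    [0,0,0.034],
    [0,0,0.034],
    [0,0,0.034],
    [0,0,0.034],
    [0,0,0.034],
    [0,0,0.034],
    [0,0,0.034],
    [0,0,0.034],
    [0,0,0.034],
    [0,0,0.034],
    [0,0,0.034],
    [0,0,0.034],
    [0,0,0.034],
    [0,0,0.034],
  ],
)

```text
time_s: 4.7
eef_pos: [0.5654, 0.0518, 0.0269]
tcp_rot: [0.144, 0.99, 0.0, 0.001]
contact_force: [1.7, 5.5, 5.2]
grip_width: 0.0607
grip_force: 4.0
```

Request:
servo_tool(
  hand=[0.5,0.5,0.5,0.5,0.5,0.5,0.5,0.5,0.5,0.5,0.5,0.5,0.5,0.5,0.5,0.5,0.5,0.5,0.5,0.5],
  dp=[
    [6e-05,-0.0036,0],
    [6e-05,-0.0036,0],
    [6e-05,-0.0036,0],
    [6e-05,-0.0036,0],
    [6e-05,-0.0036,0],
    [6e-05,-0.0036,0],
    [6e-05,-0.0036,0],
    [6e-05,-0.0036,0],
    [6e-05,-0.0036,0],
    [6e-05,-0.0036,0],
    [6e-05,-0.0036,0],
    [6e-05,-0.0036,0],
    [6e-05,-0.0036,0],
    [6e-05,-0.0036,0],
    [6e-05,-0.0036,0],
    [6e-05,-0.0036,0],
    [6e-05,-0.0036,0],
    [6e-05,-0.0036,0],
    [6e-05,-0.0036,0],
    [6e-05,-0.0036,0],
  ],
  turn=[
    [0,0,0.034],
    [0,0,0.034],
    [0,0,0.034],
    [0,0,0.034],
    [0,0,0.034],
    [0,0,0.034],
    [0,0,0.034],
    [0,0,0.034],
    [0,0,0.034],
    [0,0,0.034],
    [0,0,0.034],
    [0,0,0.034],
    [0,0,0.034],
    [0,0,0.034],
    [0,0,0.034],
    [0,0,0.034],
    [0,0,0.034],
    [0,0,0.034],
    [0,0,0.034],
    [0,0,0.034],
  ],
)

```text
time_s: 6.37
eef_pos: [0.5244, -0.0071, 0.0269]
tcp_rot: [0.466, 0.885, 0.0, 0.001]
contact_force: [6.4, -4.4, 0.1]
grip_width: 0.0603
grip_force: 4.0
```

Request:
servo_tool(
  hand=[0.5,0.5,0.4,0.2,0,0,0,0,0,0,0,0,0],
  dp=[
    [0,0,0],
    [0,0,0],
    [0,0,0],
    [0,0,0],
    [0,0,0],
    [0,0,0],
    [0,0,0],
    [0,0,-0.02],
    [0,0,-0.036],
    [0,0,-0.036],
    [0,0,-0.036],
    [0,0,-0.036],
    [0,0,-0.036],
  ],
  turn=[
    [0,0,0],
    [0,0,0],
    [0,0,0],
    [0,0,0],
    [0,0,0],
    [0,0,0],
    [0,0,0],
    [0,0,0],
    [0,0,0],
    [0,0,0],
    [0,0,0],
    [0,0,0],
    [0,0,0],
  ],
)

```text
time_s: 7.45
eef_pos: [0.523, -0.0057, 0.2283]
tcp_rot: [0.464, 0.886, -0.0, -0.0]
contact_force: [0.1, -0.8, -0.4]
grip_width: 0.0936
grip_force: 0.0
```

```bash
python3 - <<'E'
from h import *
for n in('wrist','scene','side'): 
    s=snap(n); save(s,n+'2.png'); np.savez(n+'2.npz',**s)
E
```

```text
(no output)
```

View pics/wrist2.png

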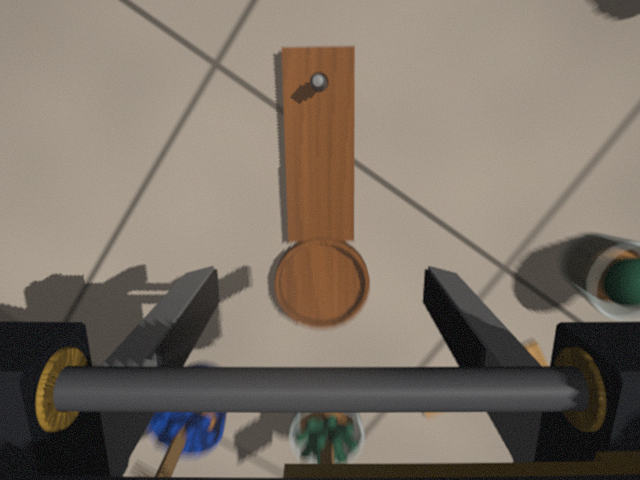

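View pics/side2.png

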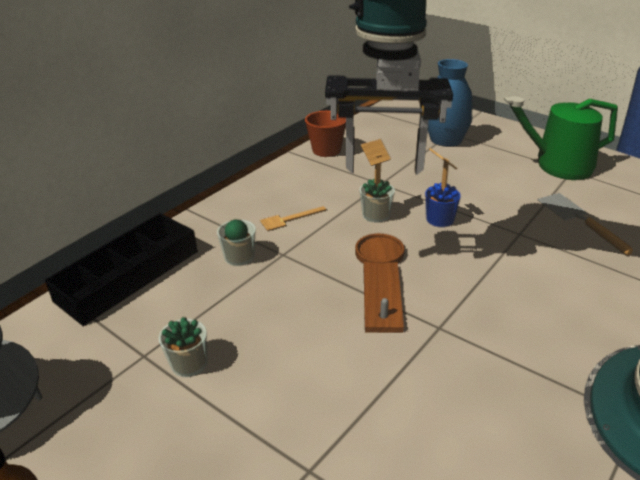

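The wrist view shows the pin at (319,81), the saucer at (322,282) and the marked pot straight ahead with its rim centre near (327,435). In the side view the saucer points at the marked pot and the pots have not moved. I'll check the residual angle.

```bash
python3 - <<'E'
from h import *
L=lambda n:{k:(float(v) if v.ndim==0 and k!='n' else v) for k,v in np.load(n+'2.npz').items()}
s=L('wrist')
ang=lambda d:np.degrees(np.arctan2(d[1],d[0]))
h=cv2.cvtColor(s['color'],cv2.COLOR_RGB2HSV)
m=cv2.inRange(h,(5,120,40),(16,255,220)); m[:, :262]=0; m[:,380:]=0; m[340:]=0
A=[];B=[]
for r in range(115,230,5):
    c=np.where(m[r])[0]; A.append(plane(s,c.min(),r,.012)[:2]);B.append(plane(s,c.max(),r,.012)[:2])
for E in(A,B,(np.array(A)+B)/2):
    E=np.array(E); w=np.linalg.svd(E-E.mean(0))[2][0]; w*=np.sign(w[0]); print('edge',ang(w),E.mean(0))
    mid=E.mean(0)
pin=plane(s,319,81,.043)[:2]; sa=plane(s,322,282,.015)[:2]; pt=plane(s,327,435,.06)[:2]
print('pin',pin,'sauc',sa,ang(sa-pin),'pot',pt,np.hypot(*(pt-pin)),ang(pt-pin))
for n,p,q,c in(('side',(376,203),(383.5,301),(381,249)),):
    s=L(n); P,Q,C=plane(s,*p,.03)[:2],plane(s,*q,.043)[:2],plane(s,*c,.013)[:2]; print(n,P,Q,C,ang(P-Q),ang(C-Q))
pin=np.array([.464,.079])
print('mid-line vs pot from pin:',ang(np.array([.6425,-.1695])-mid))
E
```

```text
edge -54.24821479518906 [0.48105215 0.00185483]
edge -54.834955804064265 [0.52965694 0.03550347]
edge -54.54157897074971 [0.50535454 0.01867915]
pin [0.46383608 0.07840748] sauc [ 0.56671909 -0.06569193] -54.47420934012218 pot [ 0.64634613 -0.17263756] 0.310376431141306 -53.98280259083962
side [ 0.64174414 -0.1661444 ] [0.460562   0.08437964] [ 0.56095769 -0.06260721] -54.125072436573866 -55.665949755869356
mid-line vs pot from pin: -53.915336964877866
```

The tray points at -54.5° and the pot lies at about -54.0°, so it is within about half a degree. The arm is clear, so I'm handing in.

```bash
python3 -c "
from cell import ctrl
print(ctrl.hand_in())"
```

```text
the job is handed in; nothing more can be done
None
```

I swung the drip tray round on its pin until its saucer end pointed at the clear glass pot with the wooden marker (within about half a degree by camera), left it there with the gripper clear and the pots unmoved, and handed the job in at about 7.6 s.

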